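Click the flat-roofed nest box shut

ROBOT

A 6-joint arm with a two-finger parallel gripper is mounted at the origin on the work surface. World frame = base frame: x ahead of the robot, y to its left, z up, the work surface at z = 0. Lengths are in m, angles in rad, forces in N, time in s.
With the tool pointing down it reaches from about 0.25 to 0.725 m from the base axis. Payload 4 kg.
Tool frame: the origin (TCP) lies between the finger pads; the fingertips stand 8 mm ahead of it and the grasp point (between the pads) lies 11 mm behind it (bot.tip_reach is the distance from the TCP to the fingertips, in m); z points along the fingers, y is the line along which they close (so a half turn about z gives the same grasp; the last joint's range is limited). The gripper opens to 85 mm and grips with 20 to 120 N. Pads are 22 mm wide; open, the fingers measure 114 mm over their backs; the gripper's body (76 mm by 85 mm) begins 54 mm behind the grasp point. The pads swing forward as they close: fully open they stand 13 mm farther back than shut.
Start: joints at [-1.282, 0.241, 0.005, 1.335, 0, 1.571], TCP at [0.142, -0.479, 0.239] pointing down, gripper open.
Joint ranges: [-2.72, 2.72], [-1.05, 1.87], [-1.09, 1.28], [-1.99, 2.15], [-1.42, 1.44], [-3.14, 3.14]. Speed limits (rad/s): [2.79, 2.79, 3.14, 3.14, 3.14, 3.14].

INTERFACE

Orientations are given as a unit quaternion [x, y, z, w].
In Python, from workcell import bot gives the robot as it stands.
- The arm moves only by the tool move_arm, never from a script. Its argument "deltas" is a list of rows, each a list of 7 numbers: the opening, from 0 (shut) to 1 (fully open), then the shift along the tool's x, y, z in mm, then the turn, a rotation vector about the tool's x, y, z in degrees. In form: [[gripper, tx, ty, tz, ax, ay, az], ...]. A call has 1 to 10 rows; each row shifts and turns the commanded pose from where the row before left it, along the tool's axes as they then stand; what a row does not reach is not made up. A row lasts 1/12 s, in which the tool goes at most 41.7 mm and 7.16 degrees, less where a joint would pass 70% of its speed; a pose out of reach is approached as far as the arm can. A call is refused whole if a number of a shift passes 41.7 or a number of a turn 7.16, either way. A call with a gripper value outside its range is refused whole. The fingers move at their own pace and stop on an object; the grip force is fixed at half the most. Time passes only in rows, so rows that do not move let the fingers close. It gives the time, the measured TCP pose, the force, the opening and the grip force at its end, in the units of the state.
- bot.get_obs(): the state, without advancing time (a new reading comes with each control period).
- bot.camera(name): name is "scene" or "top"; returns the picture (420x560x3 uint8, blue, green, red); there is no depth.
- bot.calibration(name): a dict with "K" (3x3 intrinsics, pixels), "position" and "orientation" of the camera in the world. Camera axes: x right, y down, z forward; pixel columns grow to the right and rows downward; lengths in m; the calibration is good to about 2 mm. A picture is of the moment at which its call begins. calibration takes no time and is no camera call.
- bot.job_done(): hands the job in; it is judged then, once.
Trained networks look in the newest picture that a camera, given by its name, has taken for a name from the list of things; names that differ only in an ending like _2 or _b are one class to them, and where a whole thing is asked for, a point or a joint stands for the part that bears it (a point fixed in the world has none). Each returns a list of dicts, best first, with "conf" (0 to 1); they miss things now and then, are a little off and sometimes report something else, mostly with a low value. They report only what shows in the picture. A call takes as long as a camera call.
- bot.outline_of(query, camera): "pixels" (420x560 bool, what is visible of it) and "rect" ([left, top, width, height] in pixels, round what is visible of it).
The state is a dict: "clock": time; "joint_pos": joint angles; "joint_vel": joint speeds; "tau": joint torques, N m; "eef_pos": TCP position; "tool_rot": TCP orientation; "ft_force": force on the tool from outside, world axes, zero at the start; "ft_torque": the same for the moment, N m; "grip_width": finger opening in m; "grasp_force": force on a finger pad.
Only numpy, scipy, OpenCV 4.12 (cv2) and the standard library are available. Lean on these libraries where they do the work, as an engineer would, in place of code of your own. Each camera call takes 0.05 s, during which the arm holds its last target. There are 200 camera calls.

TASK

Push the front door of the flat-roofed nest box fully shut, so that it clicks home on its catch and stays flush when you let go. Leave the door of the other nest box, the one with the pointed gable roof, ajar just as it is.

Things in the scene. Friction and masses are not known exactly. Their poses are not given: they have to be found in the camera images.
- flat_door (a joint): Angle (rad) of the flat-roofed nest box's wooden front door (150 wide, 205 high, 15 mm thick): 0 shut and flush, positive swung out to the robot's side; starts 0.5-1.0, stop 1.3. Upright hinge on its +y edge; stays where left. A sprung roller catch resists from about 0.19 rad with up to 8 N at the free edge; below about 0.08 rad (last 10 mm) it snaps shut and holds; let go before, it springs back.
- flat_hinge (a point): Fixed point on that door's hinge axis, in its outer face, 184 mm above the bench. Box axes: x from the shut door straight into the box, y from the free edge to the hinge, z up. Box 150 wide, 180 mm deep with the door, pale wood, fixed to the bench; its flat roof (190 wide) tops out at 220 mm and does not overhang the door; the back plate rises to 262 mm.
- flat_push (a point): A good place to push: on the outer face of that door, 125 mm from the hinge axis, 25 mm in from the free edge, 184 mm above the bench, 35 mm below the door's top. Frame turns with the door: x square into its outer face, y along it to the hinge, z up. Solid here; the round 34 mm entrance hole is at mid-width, 147 mm above the bench.
- gable_push (a point): The same point on the door of the other nest box, to be left ajar: like the first but with a steep gable roof (ridge about 300 mm above the bench) and a rectangular opening in its door. The boxes stand side by side, 0.4 to 0.55 m apart, either one on the left.

How it is judged:
By the outcome, as a careful person would: the job done as asked, in the order asked, and still so for the second after the job is handed in, with the robot touching nothing.
It also fails if it takes over 32 s, if anything falls off the work surface, if the arm or the gripper's body presses on something with over 40 N, if the wrist force passes 120 N, or if a joint passes its speed limit or range.

## Working session

There is one attempt and no reset: what is moved stays moved. The work goes in short steps, Python scripts to look and compute and a tool call to move; the robot and the scene stay as the last step left them, time stands still between calls to the robot, and variables do not carry over. Pictures are saved under pics/ and viewed, at most 10 in all, crops included, and the job is handed in when it is done.

Besides the shell and the picture viewer there is one more tool, called after ">>>" by a JSON object that holds its "fn" and its "kwargs", one argument or row to a line. move_arm: Moves the arm, as the interface text tells. Its arguments: {"type":"object","properties":{"deltas":{"type":"array","items":{"type":"array","items":{"type":"number"}}}},"required":["deltas"]}

```bash
mkdir -p pics
python3 - <<'E'
from workcell import bot
import cv2,numpy as np
for c in("scene","top"):
    im=bot.camera(c).copy();k=bot.calibration(c);print(c,k)
    for q,col in(("flat_door",(0,0,255)),("gable_push",(255,0,0)),("flat_push",(0,255,0))):
        for r in bot.outline_of(q,c)[:2]:
            print(q,r["conf"],r["rect"])
            cs,_=cv2.findContours(r["pixels"].astype(np.uint8),0,2)
            if r["conf"]>.4: cv2.drawContours(im,cs,-1,col,1)
    cv2.imwrite(f"pics/{c}0.png",im)
print(bot.get_obs())
E
```

```text
scene {'K': array([[384.12277014,   0.        , 280.53277887],
       [  0.        , 384.12277014, 215.94725671],
       [  0.        ,   0.        ,   1.        ]]), 'position': array([ 0.54394446, -0.51523694,  0.65355853]), 'orientation': array([ 0.9284807 , -0.00500147, -0.00309013, -0.37133412])}
flat_door 0.82 [223.1, 83.2, 62.5, 97.5]
gable_push 0.98 [276.6, 277.7, 36.9, 142.3]
flat_push 0.57 [225.0, 82.6, 56.1, 94.1]
top {'K': array([[411.75035405,   0.        , 277.14592745],
       [  0.        , 411.75035405, 207.19209479],
       [  0.        ,   0.        ,   1.        ]]), 'position': array([ 0.44409097, -0.01861157,  1.15709843]), 'orientation': array([-0.70084774,  0.71129607, -0.04036046,  0.03523324])}
flat_door 0.66 [125.8, 210.2, 61.5, 54.9]
gable_push 0.73 [345.8, 192.3, 78.5, 20.9]
flat_push 0.86 [123.7, 210.4, 64.5, 53.2]
{'clock': 0.4, 'joint_pos': array([-1.28200869e+00,  2.40751440e-01,  4.82802565e-03,  1.33521483e+00,
        1.27196577e-06,  1.57078876e+00]), 'joint_vel': array([-0.00132669, -0.00338559,  0.00200748,  0.00179551,  0.00141071,
       -0.00108538]), 'tau': array([-5.33086859e-05, -3.71779954e+01,  2.52331495e+01,  5.33741433e-03,
       -2.29303049e-05, -4.74284974e-06]), 'eef_pos': array([ 0.14237007, -0.47920923,  0.23916499]), 'tool_rot': array([ 9.89592754e-01,  1.43896322e-01, -2.39700195e-05, -1.69273495e-04]), 'ft_force': array([0.20492968, 0.58065677, 0.43849672]), 'ft_torque': array([-0.01008529, -0.04035086, -0.01572315]), 'grasp_force': 0.0, 'grip_width': 0.08561018095336086}
```

View pics/scene0.png

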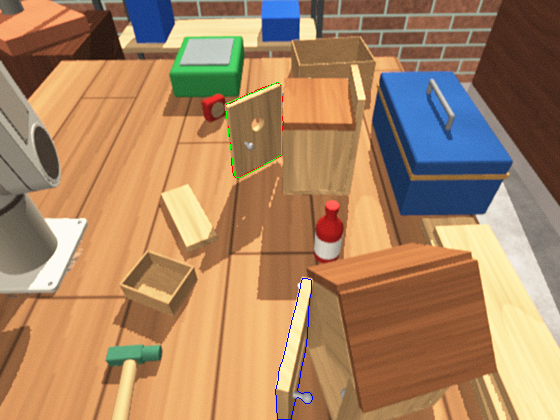

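View pics/top0.png

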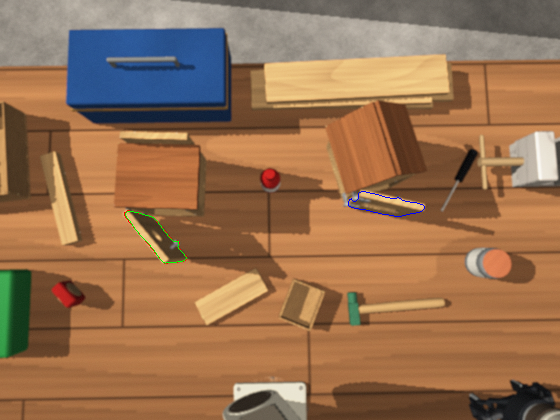

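The flat box is on the left (+y), with its door at about (126,211)–(165,263) in the top view. The gable box is on the right, with its door near (385,204). I'll zoom in for corner pixels.

```bash
cat > h.py <<'E'
from workcell import bot
import numpy as np
from scipy.spatial.transform import Rotation as R
def world(cam,px,z):
    k=bot.calibration(cam);M=R.from_quat(k["orientation"]).as_matrix()
    d=M@np.linalg.solve(k["K"],[*px,1]);p=k["position"]
    return p+d*(z-p[2])/d[2]
def pix(cam,P):
    k=bot.calibration(cam);M=R.from_quat(k["orientation"]).as_matrix()
    q=k["K"]@(M.T@(np.array(P)-k["position"]));return q[:2]/q[2]
E
python3 - <<'E'
from h import *;import cv2
im=cv2.imread("pics/top0.png");im=bot.camera("top")
cv2.imwrite("pics/crop.png",cv2.resize(im[125:275,100:300],None,fx=4,fy=4,interpolation=2))
E
```

```text
(no output)
```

View pics/crop.png

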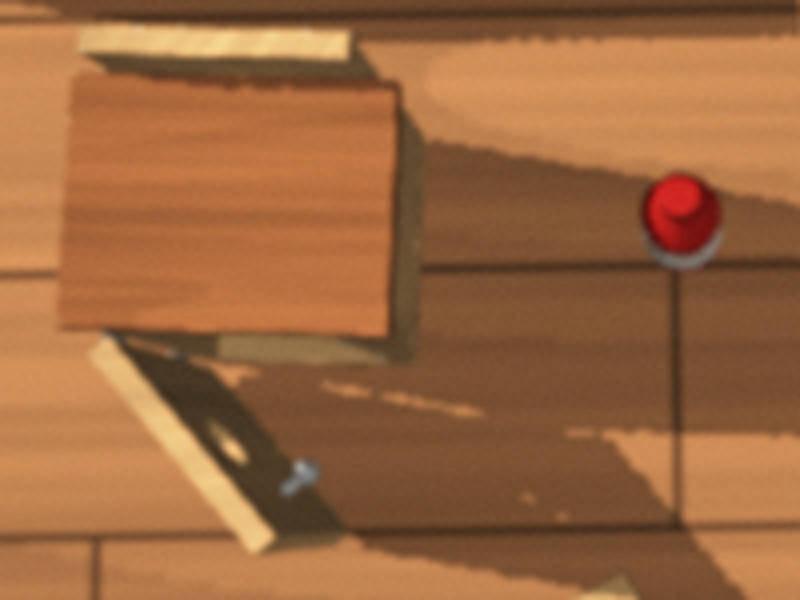

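The crop shows the roof's front edge from (60,328) to (388,337). The door's outer top edge runs from (91,352) to (257,552), and its inner free corner is at (275,538).

Run:
```python
from h import *
f=lambda u,v,z:world("top",((u+.5)/4-.5+100,(v+.5)/4-.5+125),z)
rl,rr=f(60,328,.22),f(388,337,.22); ho,fo,fi=f(91,352,.219),f(257,552,.219),f(275,538,.219)
print(rl,rr,np.linalg.norm(rl-rr));print(ho,fo,fi,np.linalg.norm(ho-fo),np.linalg.norm(fo-fi))
b=(rl-rr)[:2];d=(ho-fo)[:2];a=lambda v:np.arctan2(v[1],v[0])
print("box y dir",a(b),"door",a(d),"angle",a(d)-a(b))
u=d/np.linalg.norm(d);push=ho[:2]-.125*u;n=np.array([u[1],-u[0]]);print("push",push,"inward normal",n,a(n))
bx=np.array([b[1],-b[0]])/np.linalg.norm(b);print("box x dir",bx,a(bx),"shut push",ho[:2]-.125*b/np.linalg.norm(b))
for p in(ho,fo,[*push,.184]):print("scene",pix("scene",p))
```

```text
[0.55131747 0.34488914 0.22      ] [0.543444   0.15786374 0.22      ] 0.18719104708839465
[0.53739343 0.32726236 0.219     ] [0.42275348 0.23110194 0.219     ] [0.43043259 0.22107523 0.219     ] 0.1496300237101131 0.012629474783541298
box y dir 1.5287227871619653 door 0.6979580054344261 angle -0.8307647817275392
push [0.44162392 0.24693054] inward normal [ 0.64265454 -0.76615608] -0.8728383213604705
box x dir [ 0.99911504 -0.04206113] -0.042073539632931416 shut push [0.53213579 0.20237298]
scene [276.95867388  82.83067009]
scene [223.90931869 105.08540173]
scene [234.74706316 115.24776821]
```

>>> {"fn": "move_arm", "kwargs": {
  "deltas": [
    [0,17,-24,-2,0,0,-7.1],
    [0,20,-22,-2,0,0,-7.1],
    [0,23,-20,-2,0,0,-7.1],
    [0,25,-17,-2,0,0,-7.1],
    [0,27,-13,-2,0,0,-7.1],
    [0,28,-10,0,0,0,-7.1],
    [0,29,-6,0,0,0,-7.1],
    [0,30,-3,0,0,0,-7.1],
    [0,30,1,0,0,0,-7.1],
    [0,30,5,0,0,0,-7.1]
  ]
}}

```text
clock: 1.28
eef_pos: [0.2381, -0.1939, 0.2495]
tool_rot: [0.72, 0.694, 0.0, 0.0]
ft_force: [1.0, -0.9, 0.6]
grip_width: 0.0001
grasp_force: 0.0
```

>>> {"fn": "move_arm", "kwargs": {
  "deltas": [
    [0,38,10,0,0,0,0],
    [0,38,10,0,0,0,0],
    [0,38,10,0,0,0,0],
    [0,38,10,0,0,0,0],
    [0,38,10,0,0,0,0],
    [0,38,10,0,0,0,0],
    [0,38,10,0,0,0,0],
    [0,38,10,0,0,0,0],
    [0,38,10,0,0,0,0],
    [0,38,10,0,0,0,0]
  ]
}}

```text
clock: 2.12
eef_pos: [0.3542, 0.1825, 0.2495]
tool_rot: [0.722, 0.692, 0.0, 0.0]
ft_force: [1.3, -0.5, -0.4]
grip_width: -0.0003
grasp_force: 0.0
```

>>> {"fn": "move_arm", "kwargs": {
  "deltas": [
    [0,38,13,0,0,0,0],
    [0,38,13,0,0,0,0],
    [0,35,13,0,0,0,0],
    [0,0,0,0,0,0,0],
    [0,0,0,0,0,0,0]
  ]
}}

```text
clock: 2.53
eef_pos: [0.3979, 0.2908, 0.2482]
tool_rot: [0.721, 0.693, -0.001, -0.0]
ft_force: [-0.3, -0.9, 1.0]
grip_width: -0.0001
grasp_force: 0.0
```

Now descend to z≈0.178 and look.

>>> {"fn": "move_arm", "kwargs": {
  "deltas": [
    [0,0,0,24,0,0,0],
    [0,0,0,24,0,0,0],
    [0,0,0,22,0,0,0],
    [0,0,0,0,0,0,0]
  ]
}}

```text
clock: 2.87
eef_pos: [0.3949, 0.2862, 0.1755]
tool_rot: [0.723, 0.691, -0.004, -0.0]
ft_force: [-1.7, -0.4, -0.2]
grip_width: -0.0002
grasp_force: 0.0
```

Run:
```python
from h import *;import cv2
a=bot.camera("top")[150:300,60:260];b=bot.camera("scene")[40:190,180:380]
cv2.imwrite("pics/c2.png",cv2.resize(np.hstack([a,b]),None,fx=2,fy=2,interpolation=2))
th=np.radians(np.linspace(47.6,-1,10));h=np.array([.5374,.3273])
an=1.5287-th;P=h-.125*np.c_[np.cos(an),np.sin(an)]+[-.0145,.011]
print(bot.tip_reach,bot.get_obs()["eef_pos"]);print(P.round(3))
```

```text
0.008 [0.39720812 0.28801604 0.17955176]
[[0.427 0.258]
 [0.435 0.249]
 [0.444 0.241]
 [0.453 0.234]
 [0.463 0.228]
 [0.474 0.223]
 [0.485 0.219]
 [0.496 0.216]
 [0.508 0.214]
 [0.52  0.213]]
```

View pics/c2.png

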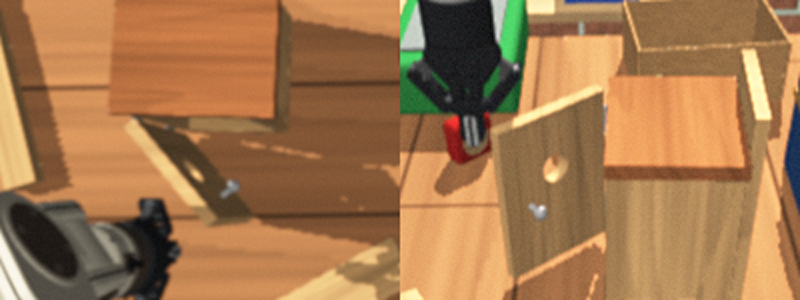

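The closed fingers are on the door's outer side, level with its upper part. The linkage is well above door height. Pushing along the arc.

>>> {"fn": "move_arm", "kwargs": {
  "deltas": [
    [0,-10,10,0,0,0,0],
    [0,-10,10,0,0,0,0],
    [0,-9,11,0,0,0,0],
    [0,-9,8,0,0,0,0],
    [0,-8,9,0,0,0,0],
    [0,-7,9,0,0,0,0],
    [0,-6,10,0,0,0,0],
    [0,-5,11,0,0,0,0],
    [0,-4,11,0,0,0,0],
    [0,0,0,0,0,0,0]
  ]
}}

```text
clock: 3.8
eef_pos: [0.4868, 0.2175, 0.182]
tool_rot: [0.723, 0.691, 0.003, 0.001]
ft_force: [-0.7, 1.8, 9.0]
grip_width: -0.0003
grasp_force: 2.1
```

>>> {"fn": "move_arm", "kwargs": {
  "deltas": [
    [0,-3,8,0,0,0,0],
    [0,0,8,0,0,0,0],
    [0,0,5,0,0,0,0],
    [0,0,0,0,0,0,0]
  ]
}}

```text
clock: 4.13
eef_pos: [0.5071, 0.2136, 0.1819]
tool_rot: [0.722, 0.691, 0.002, 0.001]
ft_force: [-0.4, -0.3, 8.2]
grip_width: 0.0001
grasp_force: 0.3
```

A steady 8 N upward force wasn't expected, so I'll look.

Run:
```python
from h import *;import cv2
a=bot.camera("top")[130:280,80:280];b=bot.camera("scene")[40:190,180:380]
cv2.imwrite("pics/c3.png",cv2.resize(np.hstack([a,b]),None,fx=2,fy=2,interpolation=2))
o=bot.get_obs();print(o["eef_pos"],o["ft_force"],o["ft_torque"])
```

```text
[0.50696884 0.21361111 0.18194079] [ 0.87496584 -0.77289621  7.64441204] [ 0.00471639 -0.35849889 -0.04082477]
```

View pics/c3.png

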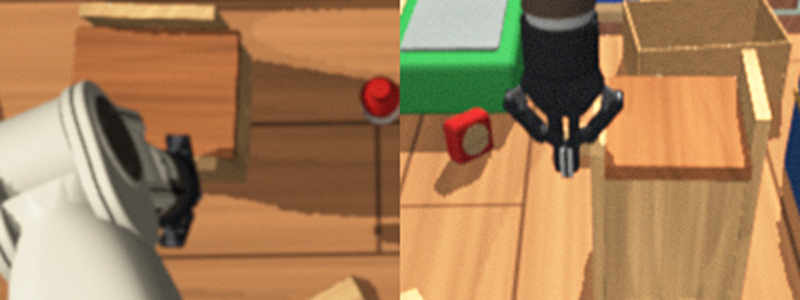

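The finger linkage is resting lightly on the roof edge: the moment puts the contact about 47 mm ahead of the TCP. I'll raise 15 mm, which leaves the tips 30 mm below the door's top, and continue.

>>> {"fn": "move_arm", "kwargs": {
  "deltas": [
    [0,0,0,-8,0,0,0],
    [0,0,0,-7,0,0,0],
    [0,0,0,0,0,0,0],
    [0,0,0,0,0,0,0]
  ]
}}

```text
clock: 4.57
eef_pos: [0.505, 0.2136, 0.1948]
tool_rot: [0.722, 0.692, 0.0, 0.0]
ft_force: [-0.1, -0.2, -0.4]
grip_width: -0.0003
grasp_force: 0.0
```

>>> {"fn": "move_arm", "kwargs": {
  "deltas": [
    [0,0,4,0,0,0,0],
    [0,0,4,0,0,0,0],
    [0,0,0,0,0,0,0],
    [0,0,0,0,0,0,0]
  ]
}}

```text
clock: 4.9
eef_pos: [0.5128, 0.2133, 0.1937]
tool_rot: [0.722, 0.692, -0.0, -0.0]
ft_force: [0.3, -0.1, -0.1]
grip_width: -0.0001
grasp_force: 0.0
```

>>> {"fn": "move_arm", "kwargs": {
  "deltas": [
    [0,0,4,0,0,0,0],
    [0,0,3,0,0,0,0],
    [0,0,0,0,0,0,0],
    [0,0,0,0,0,0,0]
  ]
}}

```text
clock: 5.23
eef_pos: [0.5199, 0.2131, 0.1942]
tool_rot: [0.722, 0.692, -0.0, 0.0]
ft_force: [0.3, -0.2, -0.6]
grip_width: -0.0001
grasp_force: 0.0
```

>>> {"fn": "move_arm", "kwargs": {
  "deltas": [
    [0,0,2,0,0,0,0],
    [0,0,2,0,0,0,0],
    [0,0,0,0,0,0,0]
  ]
}}

```text
clock: 5.48
eef_pos: [0.5202, 0.213, 0.1942]
tool_rot: [0.722, 0.692, -0.003, -0.003]
ft_force: [-10.9, 0.7, 4.2]
grip_width: 0.0002
grasp_force: 5.3
```

>>> {"fn": "move_arm", "kwargs": {
  "deltas": [
    [0,0,2,0,0,0,0],
    [0,0,0,0,0,0,0]
  ]
}}

```text
clock: 5.65
eef_pos: [0.5203, 0.213, 0.1942]
tool_rot: [0.722, 0.692, -0.004, -0.004]
ft_force: [-15.8, 0.1, 9.3]
grip_width: -0.0003
grasp_force: 7.9
```

>>> {"fn": "move_arm", "kwargs": {
  "deltas": [
    [0,0,-15,0,0,0,0],
    [0,0,-30,0,0,0,0],
    [0,0,-40,0,0,0,0],
    [0,0,-40,-30,0,0,0],
    [0,0,-40,-40,0,0,0],
    [0,0,0,0,0,0,0]
  ]
}}

```text
clock: 6.15
eef_pos: [0.3756, 0.22, 0.2539]
tool_rot: [0.721, 0.693, 0.003, 0.0]
ft_force: [0.9, -0.0, 0.5]
grip_width: -0.0001
grasp_force: 0.0
```

>>> {"fn": "move_arm", "kwargs": {
  "deltas": [
    [0,35,-10,0,0,0,0],
    [0,35,-10,0,0,0,0],
    [0,35,-10,0,0,0,0],
    [0,35,-10,0,0,0,0],
    [0,35,-10,0,0,0,0],
    [0,0,0,0,0,0,0]
  ]
}}

```text
clock: 6.65
eef_pos: [0.3344, 0.4018, 0.2483]
tool_rot: [0.72, 0.694, 0.001, -0.001]
ft_force: [-0.0, -0.7, 0.5]
grip_width: 0.0001
grasp_force: 0.0
```

Run:
```python
from h import *;import cv2
a=bot.camera("top")[130:280,80:280];b=bot.camera("scene")[40:190,180:380]
cv2.imwrite("pics/c4.png",cv2.resize(np.hstack([a,b]),None,fx=2,fy=2,interpolation=2))
for c in("top","scene"):
  for r in bot.outline_of("gable_push",c)[:2]:print(c,r["conf"],r["rect"])
```

```text
top 0.63 [348.3, 190.4, 76.5, 24.4]
scene 0.83 [274.7, 276.7, 40.8, 141.1]
```

View pics/c4.png

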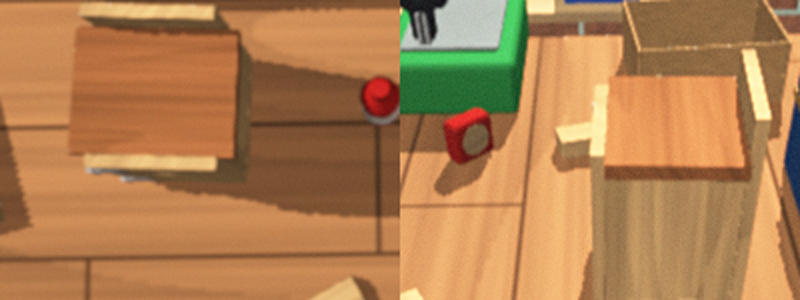

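The door's top edge lies parallel to and against the roof's front edge (top view, (85–217, 155–172)). It's flush in the scene view too, and it held after I let go. The gable door's outlines match the first pictures.

```bash
python3 -c "
from workcell import bot
print(bot.job_done())"
```

```text
the job is handed in; nothing more can be done
None
```

The flat-roofed nest box's door is shut and stayed flush after I backed the arm away; the gable box's door was not touched and is still ajar, and the job is handed in at about 7 s (no verdict was returned).

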